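# Carry a freshly lacquered knob on its free-running rail carrier to the drying nest

## Task

Lift the two-rail carrier by its handle from the loading stand and, without touching the freshly lacquered knob or letting its free-running runner hit either end stop, tilt the carrier slightly to bring the runner to the middle and keep it within about 20 mm of the middle for at least four seconds while the carrier is held in the air, well clear of both stands. Then set the carrier down gently and squarely on the drying stand so that the two brass pins come up on either side of the runner's keel and hold it, and let go. Leave the other things on the bench where they are.

Things in the scene. Friction and masses are not known exactly. Their poses are not given: they have to be found in the camera images.
- carrier: Two-rail carrier, 320 mm long (own y), 88 wide (x), 400 g, plus the runner of 300 g. Origin: centre of its underside, z up. Round steel rails along y (8 mm diameter, centres x = +-16, z = 22 mm), 24 mm gap between them. Dark end blocks 45 mm high are its feet (y = +-140 to +-160 mm). Strips 14 mm high at x = +-40. Brass arch over its middle, crossbar z = 100 to 108 mm.
- handle (a point): Grip point of the carrier, 125 mm above its underside, in the upright dark wooden blade on top of the arch: 12 mm thick along the carrier's y, 40 mm wide along x, from 108 to 142 mm up. Grip from above with the fingers closing along the carrier's y; the knob (top 82 mm up) then passes clear beneath the fingertips.
- runner (a joint): Place of the runner along the rails: 0 in the middle of the carrier, growing towards the carrier's +y, m; end stops at +-0.115. The runner (brass plate 48 x 44 x 10 mm on wheels, 300 g +-15 % with knob) runs almost without friction and accelerates to the lower end by 9.8 m/s2 per rad of tilt. Starts at rest, 0.035 to 0.07. V keel 12 mm wide below it, down to 1 mm above the carrier's underside.
- knob: Freshly lacquered white porcelain knob, a ball of 40 mm diameter fixed on the runner's spindle; origin at its centre, 62 mm above the carrier's underside, over the runner's middle. Axes as the carrier's.
- drying_stand: Drying stand, fixed: wooden base 110 x 350 x 15 mm, long along its y, origin under its centre. Two pale blocks (y = +-130 to +-170 mm, flat tops at z = 40 mm) carry the carrier's end blocks: the carrier then stands over the stand's origin (to 10 mm along y, 6 mm across), y along y (either way round), underside 40 mm up. Two brass pins in its middle tell it from the loading stand.
- pin_tops (a point): Point midway between the tops of the drying stand's two upright round-topped brass pins (8 mm diameter, at y = +-24 mm, tops 64 mm above the table). They come up through the gap between the rails as the carrier is lowered and pass the runner's keel tip (10 mm long) when the carrier's underside is about 63 mm above the table. A runner within 12 mm of the middle is caught and centred between them.
- nest (a point): The nest: where the knob's centre lies when the runner is held between the two pins (about 2 mm play) on the seated carrier, 102 mm above the table.
- loading_stand: The loading stand, fixed, the same as the drying stand but without pins; the carrier starts on it. Either stand may be the left or the right one. Origin: centre of the underside, long along its y.
- funnel: Bystander: tinned steel funnel in a turned brass holder, 104 mm diameter, 140 mm high, origin under its centre.
- offcut: Bystander: spruce soundboard offcut, 70 x 200 x 10 mm, origin under its centre.
- reamer: Bystander: shank reamer lying along its y, 190 mm long, 26 mm high, origin under its middle.
- weight0: Bystander: grey lead key weight, disc 22 mm diameter, 12 mm high, between the stands; origin under its centre.
- weight1: Bystander: grey lead key weight, disc 22 mm diameter, 12 mm high, between the stands; origin under its centre.
- weight2: Bystander: grey lead key weight, disc 22 mm diameter, 12 mm high, between the stands; origin under its centre.
- weight3: Bystander: grey lead key weight, disc 22 mm diameter, 12 mm high, between the stands; origin under its centre.

How it is judged (in metres and radians):
On the way:
1. the runner stays within 20 mm of the carrier's middle for 4 s while the carrier is held in the air (underside over 70 mm above the table at its middle) (value of joint runner between -0.02 and 0.02 m and height (world z) of carrier above 0.07 m), for 4 s.
At the end, for the whole second after the job is handed in: The carrier stands released and at rest on the drying stand's blocks (underside 34 to 45 mm up, centre within 18 mm, yaw within 0.12 rad, tilt under 0.05 rad) and the runner is held at rest between the two pins, the knob within 10 mm sideways and 8 mm in height of the nest (horizontal distance between knob and nest below 0.01 m and z of knob in the frame of nest between -0.008 and 0.008 m and horizontal distance between carrier and drying_stand below 0.018 m and z of carrier in the frame of drying_stand between 0.034 and 0.045 m and angle between carrier's own z axis and vertical below 0.05 rad and angle between the y axis of carrier and the y axis of drying_stand, either way round below 0.12 rad and linear speed of knob below 0.03 m/s and linear speed of carrier below 0.02 m/s); the robot touches nothing.
It fails at once if the gripper touches the knob (contact force between the fingers and knob above 0.05 N).
It fails at once if the runner runs against an end stop (value of joint runner above 0.1145 m or value of joint runner below -0.1145 m).
It fails at once if the carrier is tipped by more than 0.4 rad (angle between carrier's own z axis and vertical above 0.4 rad).
It fails at once if the carrier is slammed on the drying stand (over 60 N) (contact force between carrier and drying_stand above 60 N).
It fails at once if a bystander is moved by more than 30 mm (distance of any of funnel, offcut, reamer, weight0, weight1, weight2, weight3 from where it was at the start of the episode above 0.03 m).
It also fails if it takes over 64 s, if anything falls off the work surface, if the arm or the gripper's body presses on something with over 40 N, if the wrist force passes 120 N, or if a joint passes its speed limit or range.

## Robot

A 6-joint arm with a two-finger parallel gripper is mounted at the origin on the work surface. World frame = base frame: x ahead of the robot, y to its left, z up, the work surface at z = 0. Lengths are in mm, angles in degrees, forces in N, time in s.
With the tool pointing down it reaches from about 250 to 775 mm from the base axis. Payload 4 kg.
Tool frame: the origin (TCP) lies at the very end of the fingers, on their centre line; the grasp point (between the pads) lies 19 mm behind it; z points along the fingers, y is the line along which they close (so a half turn about z gives the same grasp; the last joint's range is limited). The gripper opens to 94 mm and grips with 3 to 60 N. Pads are 16 mm wide; open, the fingers measure 119 mm over their backs; the gripper's body (75 mm by 177 mm) begins 78 mm behind the grasp point.
Start: joints at [-82.168, 4.996, 78.535, -0, 96.463, -5.907], TCP at [130.626, -534.282, 205.506] pointing down, gripper open.
Joint ranges: [-177.83, 177.83], [-43.37, 116.18], [15.69, 146.23], [-61.86, 241.86], [9.47, 152.12], [-147.06, 147.06]. Speed limits (degrees/s): [159.86, 159.86, 180, 180, 180, 180].

## Interface

Orientations are given as a 3x3 rotation matrix whose columns are the frame's x, y, z axes.
In Python, from cell import manip, vision gives the robot as it stands.
- The arm moves only by the shell command python3 -m crank 'ROWS'. ROWS is JSON, a list that holds one entry, the list of rows, each a list of 7 numbers: the shift along the tool's x, y, z in mm, then the turn, a rotation vector about the tool's x, y, z in rad, then the opening, from -1 (shut) to 1 (fully open). In form: [[[dx, dy, dz, rx, ry, rz, grip], ...]]. A call has 1 to 8 rows; each row is the pose to reach, as a shift and turn from the pose commanded when the call began, along the tool's axes at that moment; what a row does not reach only later rows make up. A row lasts 1/10 s, in which the tool goes at most 50 mm and 8.59 degrees, less where a joint would pass 70% of its speed; a pose out of reach is approached as far as the arm can. A call with a gripper value outside its range is refused whole. The fingers move at their own pace and stop on an object; the grip force is fixed at half the most. Time passes only in rows, so rows that repeat a pose let the fingers close. It gives the time, the measured TCP pose, the force, the opening and the grip force at its end, in the units of the state.
- manip.sense(): the state, without advancing time (a new reading comes with each control period).
- vision.get_image(name): name is "side" or "top" or "wrist"; returns a dict with "frame" (420x560x3 uint8, red, green, blue), "range_z" (420x560 float32, mm along the optical axis (not along the pixel's ray), 0 where there is no reading), "camera_matrix" (3x3 intrinsics, pixels), "position" and "orientation" of the camera in the world. Camera axes: x right, y up, looking along -z (the intrinsics and any distortion apply to the point x, -y, -z); pixel columns grow to the right and rows downward; lengths in mm; the calibration is good to about 2 mm. A picture is of the moment at which its call begins.
- manip.finish_job(): hands the job in; it is judged then, once.
The state is a dict: "clock": time; "joint_positions": joint angles; "qd": joint speeds; "joint_efforts": joint torques, N m; "position": TCP position; "tcp_rot": TCP orientation; "contact_force": force on the tool from outside, world axes, zero at the start; "wrist_torque": the same for the moment, N m; "finger_gap": opening from 0.0 (shut) to 1.0 (fully open); "finger_force": force on a finger pad.
Only numpy, scipy, OpenCV 4.12 (cv2) and the standard library are available. Lean on these libraries where they do the work, as an engineer would, in place of code of your own. Each camera call takes 0.05 s, during which the arm holds its last target. There are 200 camera calls.

## Working session

There is one attempt and no reset: what is moved stays moved. The work goes in short steps, Python scripts to look and compute and a shell command to move; the robot and the scene stay as the last step left them, time stands still between calls to the robot, and variables do not carry over. Pictures are saved under pics/ and viewed, at most 10 in all, crops included, and the job is handed in when it is done.

```bash
ls; mkdir -p pics
python3 - <<'E'
from cell import manip, vision
import cv2, numpy as np, pickle
d={}
for n in ("top","side"):
    i=vision.get_image(n); d[n]=i
    cv2.imwrite(f"pics/{n}0.png",i["frame"][:,:,::-1]); print(n,i["camera_matrix"],i["position"],i["orientation"],[k for k in i])
pickle.dump(d,open("d0.pkl","wb"))
print(manip.sense())
E
```

```text
pics
top [[468.92964295   0.         278.43213842]
 [  0.         468.92964295 211.68566601]
 [  0.           0.           1.        ]] [ 456.83404491  -35.57164591 1090.93612741] [[ 0.00827106  0.99199563 -0.12600101]
 [-0.99942589  0.01234081  0.0315531 ]
 [ 0.03285549  0.1256677   0.99152819]] ['frame', 'range_z', 'camera_matrix', 'position', 'orientation']
side [[528.53782341   0.         277.6349631 ]
 [  0.         528.53782341 209.7839782 ]
 [  0.           0.           1.        ]] [379.11059476 704.37391064 775.29689771] [[-0.96331547  0.16777163 -0.20946594]
 [-0.26835779 -0.6100933   0.74550001]
 [-0.00272002  0.77436351  0.63273514]] ['frame', 'range_z', 'camera_matrix', 'position', 'orientation']
{'clock': 0.1, 'joint_positions': array([-8.21686269e+01,  5.03700091e+00,  7.86139832e+01, -1.87451701e-03,
        9.64659223e+01, -5.90591238e+00]), 'qd': array([ 0.01449794, -0.02800232, -0.14993513,  0.0245282 ,  0.09638088,
       -0.02271923]), 'joint_efforts': array([ 1.69841445e-03, -3.41251123e+01, -3.03302586e+01,  7.19826040e-02,
        3.04163934e-02, -1.00801908e-04]), 'position': array([ 130.53630864, -533.76842543,  204.41958615]), 'tcp_rot': array([[ 9.71395685e-01,  2.37466473e-01, -3.10226262e-04],
       [ 2.37466610e-01, -9.71393608e-01,  2.01694150e-03],
       [ 1.77604178e-04, -2.03291665e-03, -9.99997918e-01]]), 'contact_force': array([-0.07332549, -0.32712165, -0.22852979]), 'wrist_torque': array([-0.0638262 , -0.03867851,  0.00018335]), 'finger_force': 0.0, 'finger_gap': 1.0022720439712223}
```

View pics/top0.png

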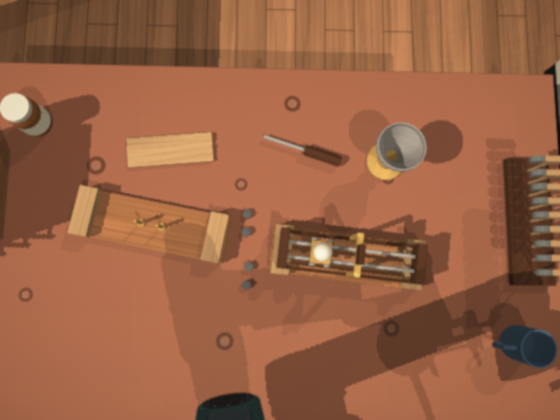

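View pics/side0.png

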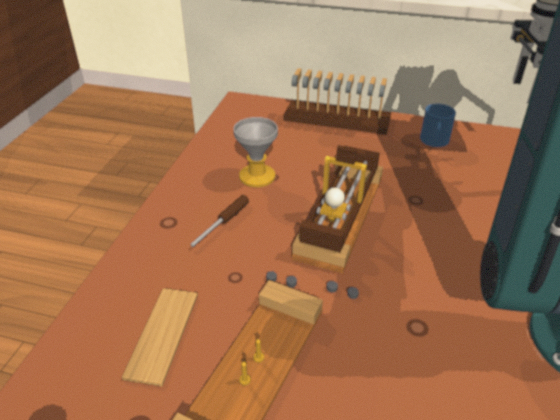

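The top view shows the loading stand on the right with the carrier on it: handle about (360,255), knob (321,252). The drying stand is on the left, with pins at (140,221) and (162,226), and the weights are between the stands at about (247,213) to (247,285). In the side view the drying stand is nearest the camera, with pins at (245,378) and (259,355).

```bash
cat > h.py <<'E'
import numpy as np, cv2
def cloud(i):
    K=i["camera_matrix"];z=i["range_z"].astype(float)
    v,u=np.mgrid[0:z.shape[0],0:z.shape[1]]
    p=np.stack([(u-K[0,2])/K[0,0]*z,-(v-K[1,2])/K[1,1]*z,-z],-1)
    P=p@np.asarray(i["orientation"]).T+i["position"]; P[z<=0]=np.nan
    return P
def rect(P,m):
    q=P[m][:,:2].astype(np.float32); r=cv2.minAreaRect(q); b=cv2.boxPoints(r)
    e=[b[1]-b[0],b[2]-b[1]]; l=max(e,key=np.linalg.norm)
    return r, np.degrees(np.arctan2(l[1],l[0])), len(q)
def ray(i,u,v,zp):
    K=i["camera_matrix"];d=np.asarray(i["orientation"])@np.array([(u-K[0,2])/K[0,0],-(v-K[1,2])/K[1,1],-1])
    return i["position"]+d*(zp-i["position"][2])/d[2]
def white(i):
    f=i["frame"].astype(int);return (f.min(-1)>185)&(f.max(-1)-f.min(-1)<60)
E
python3 - <<'E'
import pickle,numpy as np,cv2
from h import *
d=pickle.load(open("d0.pkl","rb"))
for n in ("top","side"):
    i=d[n];P=cloud(i);X,Y,Z=np.moveaxis(P,-1,0);print(n)
    loc=(X>250)&(X<650)
    if n=="top": print("table z",np.nanmedian(Z[300:400,100:180]))
    m=loc&(Z>33)&(Z<47)&(Y>40)&(Y<420)&(X<560)&(X>330); m=cv2.morphologyEx(m.astype(np.uint8),cv2.MORPH_OPEN,np.ones((3,3)))>0
    print("dry",rect(P,m))
    nc,lab,st,ce=cv2.connectedComponentsWithStats(m.astype(np.uint8))
    for k in range(1,nc):
        if st[k,4]>100: print("  blk",ce[k],np.nanmean(P[lab==k],0))
    hsv=cv2.cvtColor(i["frame"],cv2.COLOR_RGB2HSV)
    m=loc&(Z>48)&(Z<75)&(Y>80)&(Y<420)&(X<560)
    nc,lab,st,ce=cv2.connectedComponentsWithStats(m.astype(np.uint8))
    for k in range(1,nc): print("  pin",ce[k],st[k,4],np.nanmean(P[lab==k],0),Z[lab==k].max())
    c=(X>300)&(X<520)&(Y<-20)&(Y>-420)
    m=c&(Z>76)&(Z<92); print("endblocks",rect(P,m))
    m=c&(Z>170)&(Z<195);print("blade",rect(P,m),np.nanmean(P[m],0) if m.any() else 0, np.argwhere(m).mean(0))
    m=c&(Z>140)&(Z<195);print("arch",np.nanmean(P[m],0),rect(P,m))
    m=white(i)&c&(Z<130);uv=np.argwhere(m).mean(0);print("knob",m.sum(),uv,ray(i,uv[1],uv[0],102))
    m=c&(Z>33)&(Z<47);print("loadblk",rect(P,m))
    m=(Z>5)&(Z<16)&(Y>-60)&(Y<110)&(X>250)&(X<520)
    nc,lab,st,ce=cv2.connectedComponentsWithStats(m.astype(np.uint8))
    for k in range(1,nc):
        if st[k,4]>20: print("  w",ce[k],st[k,4],np.nanmean(P[lab==k],0))
E
```

```text
top
table z -0.05701349460355232
dry (((517.9503784179688, 223.79469299316406), (346.9067687988281, 83.09913635253906), 89.86644744873047), np.float32(89.86645), 888)
  blk [ 78.54298643 228.35746606] [547.57606051 374.39427749  40.07391118]
  blk [213.11094453 242.86806597] [518.50520377  76.1914259   40.09610314]
  pin [157.23076923 224.69230769] 13 [555.69476739 196.74651475  61.26599575] 65.58446023275815
endblocks (((491.2972106933594, -227.73858642578125), (319.9996337890625, 87.13180541992188), 84.00277709960938), np.float32(84.002785), 804)
blade (((491.72430419921875, -227.67974853515625), (12.657087326049805, 39.32145690917969), 83.33282470703125), np.float32(-6.6671567), 151) [ 491.46720132 -226.74455247  181.09598376] [254.00662252 361.40397351]
arch [ 485.25391024 -225.28246895  165.46694749] (((483.9368591308594, -226.62741088867188), (12.714747428894043, 71.48638916015625), 84.2260971069336), np.float32(-5.7738943), 309)
knob 132 [252.84848485 320.43181818] [ 496.07431389 -156.41647169  102.        ]
loadblk (((482.3619079589844, -226.24545288085938), (340.426086425781
[... 1076 characters left out ...]
 346.1402439 ]
arch [ 488.2351091  -221.78711577  162.39318888] (((484.61151123046875, -224.9039764404297), (18.957935333251953, 71.94180297851562), 83.20455932617188), np.float32(-6.7954392), 484)
knob 156 [195.29487179 335.64102564] [ 498.34297443 -166.87248214  102.        ]
loadblk (((482.6341552734375, -224.2366485595703), (345.13592529296875, 93.77761840820312), 84.73967742919922), np.float32(84.73967), 592)
  w [328.27096774 265.76774194] 155 [485.41779219 -50.59081033  11.33164954]
  w [331.51 285.63] 100 [468.57074278   1.33090466  11.92441909]
  w [352.37 291.89] 100 [426.92844827   6.62175397  11.97099131]
  w [315.92105263 319.92105263] 38 [479.86407133  90.46228622  10.90449917]
```

```bash
cat >> h.py <<'E'
from scipy.optimize import least_squares
def sphere(P,i,g,r=25):
    """fixed-radius sphere fit to cloud points near guess g (knob)"""
    c=np.array(g,float)
    f=i["frame"].astype(int); br=(f[...,2]>0.62*f[...,0])
    for _ in range(4):
        q=P[(np.linalg.norm(P-c,axis=-1)<r)&br&(P[...,2]>c[2]-10)]
        if len(q)<8: return None,len(q)
        c=least_squares(lambda x:np.linalg.norm(q-x,axis=1)-20,c,loss='soft_l1').x
    return c,len(q)
E
python3 - <<'E'
import pickle,numpy as np,cv2
from h import *
d=pickle.load(open("d0.pkl","rb"))
for n in ("top","side"):
    i=d[n];P=cloud(i);X,Y,Z=np.moveaxis(P,-1,0);print(n)
    m=(Z>36)&(Z<46)&(Y>40)&(Y<420)&(X<640)&(X>400)
    nc,lab,st,ce=cv2.connectedComponentsWithStats(m.astype(np.uint8));big=[k for k in range(1,nc) if st[k,4]>150]
    for k in big: print("  blk",ce[k],st[k,4],rect(P,lab==k))
    print("dry",rect(P,np.isin(lab,big)))
    hsv=cv2.cvtColor(i["frame"],cv2.COLOR_RGB2HSV)
    m=(Z>16.5)&(Z<75)&(Y>150)&(Y<300)&(X<640)&(X>480)
    nc,lab,st,ce=cv2.connectedComponentsWithStats(m.astype(np.uint8),connectivity=8)
    for k in range(1,nc):
      if st[k,4]>6: print("  pin",ce[k],st[k,4],np.nanmean(P[lab==k],0),Z[lab==k].max())
    f=i["frame"].astype(int)
    u0,v0=(320,252) if n=="top" else (335,197)
    g=ray(i,u0,v0,102); c,k=sphere(P,i,g);print("knob",g,c,k)
    if c is not None: print("runner q",(c-[491.5,-227.3,0])[:2]@[.1045,.9945])
E
```

```text
top
  blk [ 82.56108597 210.86425339] 884 (((588.7532348632812, 368.0135803222656), (43.08107376098633, 109.85910034179688), 79.22005462646484), np.float32(-10.779954), 884)
  blk [214.23050459 236.91399083] 872 (((532.5288696289062, 73.91526794433594), (40.59256362915039, 109.9503173828125), 79.07196044921875), np.float32(-10.928044), 872)
dry (((560.7486572265625, 221.57363891601562), (341.2931213378906, 109.94906616210938), 79.1869125366211), np.float32(79.186905), 1756)
  pin [122.22222222 201.44444444] 9 [612.4132047  288.27972564  17.61929938] 18.685787326480067
  pin [138.9 201.2] 10 [613.54173723 250.59712197  17.16382596] 18.24753786878182
  pin [124.4 207. ] 10 [599.63300255 282.68190946  17.72547237] 18.904200299318745
  pin [130.28571429 205.85714286] 7 [602.35386555 269.3090738   18.34029638] 19.940261425754443
  pin [140.55555556 207.66666667] 9 [598.55370402 246.00194723  17.7742135 ] 19.78322567987334
  pin [161.33333333 206.        ] 9 [602.97423688 198.92283781  18.01958123] 19.68389680444352
  pin [118.33333333 210.16666667] 12 [592.16090891 296.02772453  17.732654
[... 1939 characters left out ...]
3.51358758  17.59505571] 18.80627353915247
knob [ 497.85061378 -155.50753544  102.        ] [ 499.50418279 -160.30524758  101.9146929 ] 270
runner q 67.46271838321384
side
  blk [290.90644307 298.02559576] 1133 (((532.630126953125, 75.74269104003906), (44.19166946411133, 110.93309783935547), 78.67162322998047), np.float32(-11.328376), 1133)
dry (((532.630126953125, 75.74269104003906), (44.19166946411133, 110.93309783935547), 78.67162322998047), np.float32(-11.328376), 1133)
  pin [249.83742022 372.02149815] 2977 [560.24746263 230.38081453  19.44045945] 67.70165278986883
knob [ 498.54603769 -160.82004777  102.        ] [ 499.8873699  -159.20184858  103.85635096] 282
runner q 68.60009174565693
```

```bash
python3 -m crank '[[[0,0,-12.5,0,0,0,1],[0,0,-25,0,0,0,1]]]'; python3 -c "
import numpy as np
from cell import manip
s=manip.sense();R=s['tcp_rot'];p=s['position'];print(p,s['joint_positions'],R.T@(np.array([491.5,-227.3,225])-p),R[:,1])"
```

```text
clock: 0.3
position: [130.6, -534.0, 230.9]
tcp_rot: [[0.971, 0.238, -0.0], [0.238, -0.971, 0.001], [0.0, -0.001, -1.0]]
contact_force: [-0.2, 0.2, -0.5]
finger_gap: 1.002
finger_force: 0.0
[ 130.59205281 -534.0072606   230.91042601] [-8.21672441e+01  4.81582109e+00  7.58687619e+01 -3.17147482e-04
  9.93777590e+01 -5.90882681e+00] [ 423.43305682 -212.19097829    6.18533051] [ 0.23754223 -0.97137661 -0.00108285]
```

```bash
python3 -m crank '[[[45,-22,0,0,0,0.04,1],[90,-45,0,0,0,0.08,1],[135,-67,0,0,0,0.12,1],[180,-90,0,0,0,0.16,1],[225,-112,0,0,0,0.2,1],[270,-135,0,0,0,0.24,1],[315,-157,0,0,0,0.28,1],[360,-180,0,0,0,0.344,1]]]'
cat >> h.py <<'E'
def goal(x,y,z,ang):
    """shift in tool axes and rz to reach pointing-down pose whose y axis is along ang (deg, mod 180)"""
    from cell import manip
    s=manip.sense();R=s['tcp_rot'];a=np.degrees(np.arctan2(R[1,1],R[0,1]))
    da=(ang-a+90)%180-90
    print(s['clock'],s['position'].round(1),"shift",(R.T@(np.array([x,y,z])-s['position'])).round(1),"rz",-np.radians(da).round(4),"zaxis",R[:,2].round(4))
E
python3 -c "
from h import *
goal(491.5,-227.3,148,84.0)"
```

```text
clock: 1.1
position: [437.4, -274.3, 232.4]
tcp_rot: [[0.994, -0.106, 0.002], [-0.106, -0.994, -0.002], [0.002, 0.002, -1.0]]
contact_force: [-0.6, 0.0, 0.3]
finger_gap: 1.0
finger_force: 0.0
1.1 [ 437.4 -274.3  232.4] shift [ 48.6 -52.7  84.4] rz -0.0017 zaxis [ 0.0023 -0.0021 -1.    ]
```

```bash
python3 -m crank '[[[25,-26,0,0,0,0,1],[49,-53,0,0,0,0,1],[49,-53,0,0,0,0,1],[49,-53,20,0,0,0,1]]]'; python3 -c "
from h import *
goal(491.5,-227.3,148,84.0)"
```

```text
clock: 1.5
position: [492.2, -228.5, 214.7]
tcp_rot: [[0.995, -0.102, 0.007], [-0.102, -0.995, -0.005], [0.007, 0.004, -1.0]]
contact_force: [-1.3, -1.0, -0.1]
finger_gap: 0.998
finger_force: 0.0
1.5 [ 492.2 -228.5  214.7] shift [-1.3 -1.4 66.7] rz 0.0027 zaxis [ 0.0067 -0.0048 -1.    ]
```

```bash
python3 -m crank '[[[-1,-1,20,0,0,0.003,1],[-1,-1,40,0,0,0.003,1],[-1,-1,56,0,0,0.003,1],[-1,-1,65,0,0,0.003,1],[-1,-1,65,0,0,0.003,1],[-1,-1,65,0,0,0.003,1]]]'; python3 -c "
from h import *
goal(491.5,-227.3,148,84.0)"
```

```text
clock: 2.1
position: [489.3, -227.5, 146.6]
tcp_rot: [[0.994, -0.107, 0.001], [-0.107, -0.994, -0.001], [0.001, 0.001, -1.0]]
contact_force: [-0.9, -0.2, 0.1]
finger_gap: 0.999
finger_force: 0.0
2.1 [ 489.3 -227.5  146.6] shift [ 2.2 -0.4 -1.4] rz -0.003 zaxis [ 0.0013 -0.001  -1.    ]
```

```bash
python3 -m crank '[[[2,0,-1,0,0,-0.003,-0.3],[2,0,-1,0,0,-0.003,-0.6],[2,0,-1,0,0,-0.003,-0.7],[2,0,-1,0,0,-0.003,-0.8],[2,0,-1,0,0,-0.003,-1],[2,0,-1,0,0,-0.003,-1],[2,0,-1,0,0,-0.003,-1],[2,0,-1,0,0,-0.003,-1]]]'
cat >> h.py <<'E'
A0=None
def look(names=("side","side"),g=None,save=None,q0=None):
    """runner place along carrier (+ = towards world +y) from knob sphere fits, carrier from TCP pose"""
    from cell import manip,vision
    out=[]
    for n in names:
        s=manip.sense();i=vision.get_image(n);R=s['tcp_rot'];p=s['position']
        # carrier frame: y_c=-tool y, z_c=-tool z ; underside centre 108 mm beyond the TCP (grip offset)
        yc=-R[:,1];zc=-R[:,2];base=p-zc*OFF
        P=cloud(i);f=i["frame"].astype(int);rel=P-base;w=(f.min(-1)>120)&(f[...,2]>0.62*f[...,0])
        m=w&(abs(rel@R[:,0])<25)&(abs(rel@zc-66)<20)&(abs(rel@yc)<140)
        if m.sum()<8: print(n,"no knob",m.sum());
        else:
            gs=np.nanmedian(P[m],0); 
            c,k=sphere(P,i,gs)
            if c is not None: r=c-base; print(n,s['clock'].__round__(2),"q %.1f"%(r@yc),"x %.1f z %.1f"%(r@R[:,0],r@zc),"n",k,"tilt(+y end down) %.4f"%(-yc[2]),"roll %.4f"%R[2,0])
        if save: cv2.imwrite(f"pics/{save}.png",i["frame"][:,:,::-1])
    print("F",s['contact_force'].round(1),"gap",round(s['finger_gap'],3),"ff",round(s['finger_force'],1),"T",s['wrist_torque'].round(2),p.round(1))
OFF=108
E
python3 -c "
from h import *
look(('side','top','side'))
goal(491.5,-227.3,148,84.0)"
```

```text
clock: 2.9
position: [491.0, -227.0, 146.4]
tcp_rot: [[0.995, -0.104, -0.0], [-0.104, -0.995, -0.0], [-0.0, 0.0, -1.0]]
contact_force: [-0.3, -0.2, 0.2]
finger_gap: 0.354
finger_force: 0.0
side 2.9 q 68.5 x 1.9 z 65.3 n 283 tilt(+y end down) 0.0000 roll -0.0001
top 2.95 q 66.9 x 1.3 z 64.0 n 141 tilt(+y end down) 0.0001 roll -0.0001
side 3.0 q 68.4 x 2.0 z 65.2 n 282 tilt(+y end down) 0.0001 roll -0.0001
F [-0.9 -0.   1.3] gap 0.268 ff 0.0 T [0.03 0.02 0.02] [ 491.  -227.1  146.4]
3.05 [ 491.  -227.1  146.5] shift [ 0.5  0.2 -1.5] rz 0.0005 zaxis [-1.e-04 -0.e+00 -1.e+00]
```

```bash
python3 -m crank '[[[0,0,0,0,0,0,-1],[0,0,0,0,0,0,-1],[0,0,0,0,0,0,-1],[0,0,0,0,0,0,-1],[0,0,0,0,0,0,-1]]]'; python3 -c "
from h import *
look(('side','top'))"
```

```text
clock: 3.55
position: [491.0, -227.2, 146.5]
tcp_rot: [[0.995, -0.104, 0.0], [-0.104, -0.995, -0.0], [0.0, 0.0, -1.0]]
contact_force: [0.0, -1.0, -1.1]
finger_gap: 0.125
finger_force: 30.0
side 3.55 q 68.6 x 1.7 z 65.2 n 283 tilt(+y end down) 0.0003 roll 0.0001
top 3.6 q 67.3 x 1.5 z 63.7 n 140 tilt(+y end down) 0.0002 roll 0.0000
F [-0.5 -0.7 -0.4] gap 0.127 ff 30.0 T [-0.06 -0.02 -0.07] [ 491.  -227.2  146.5]
```

```bash
sed -i 's/^OFF=108/OFF=106.5/' h.py; python3 -m crank '[[[0,0,-3,0.006,0,0,-1],[0,0,-8,0.012,0,0,-1],[0,0,-14,0.012,0,0,-1],[0,0,-20,0.012,0,0,-1]]]'; python3 -c "
from h import *
look(('side','top','side'))"
```

```text
clock: 4.05
position: [490.7, -227.0, 166.2]
tcp_rot: [[0.995, -0.104, -0.0], [-0.104, -0.994, 0.013], [-0.001, -0.013, -1.0]]
contact_force: [0.6, 0.5, -7.0]
finger_gap: 0.126
finger_force: 30.0
side 4.05 q 63.2 x 1.8 z 63.5 n 288 tilt(+y end down) -0.0125 roll -0.0013
top 4.1 q 60.5 x 1.4 z 62.1 n 115 tilt(+y end down) -0.0114 roll 0.0013
side 4.15 q 60.2 x 2.1 z 63.7 n 287 tilt(+y end down) -0.0110 roll 0.0021
F [ 0.5 -1.  -6.7] gap 0.128 ff 30.0 T [-0.19  0.04  0.04] [ 491.7 -227.4  167.7]
```

```bash
python3 -m crank '[[[0,0,-8,0,0,0,-1],[0,0,-16,0,0,0,-1],[0,0,-25,-0.002,0,0,-1],[0,0,-33,-0.017,0,0,-1],[0,0,-40,-0.017,0,0,-1],[0,0,-45,-0.017,0,0,-1]]]'; python3 -c "
from h import *
look(('side','side','side'))"
```

```text
clock: 4.8
position: [491.3, -227.5, 212.7]
tcp_rot: [[0.995, -0.104, 0.001], [-0.104, -0.995, -0.006], [0.001, 0.006, -1.0]]
contact_force: [-0.1, -0.3, -7.2]
finger_gap: 0.124
finger_force: 30.0
side 4.8 q 24.3 x 1.7 z 63.7 n 288 tilt(+y end down) 0.0056 roll 0.0013
side 4.85 q 22.4 x 1.7 z 63.6 n 286 tilt(+y end down) 0.0061 roll 0.0024
side 4.9 q 19.9 x 1.7 z 63.8 n 290 tilt(+y end down) 0.0059 roll 0.0020
F [-0.2 -0.6 -7. ] gap 0.126 ff 30.0 T [-0.05  0.03  0.01] [ 491.4 -227.8  212.7]
```

```bash
python3 -m crank '[[[0,0,-2,0,0,0,-1],[0,0,-2,0,0,0,-1],[0,0,-2,0,0,0,-1],[0,0,-2,0,0,0,-1],[0,0,-2,0,0,0,-1],[0,0,-2,0,0,0,-1],[0,0,-2,0.003,0,0,-1],[0,0,-2,0.005,0,0,-1]]]'; python3 -c "
from h import *
look(('side','side','side'))"
```

```text
clock: 5.75
position: [490.9, -227.6, 213.5]
tcp_rot: [[0.995, -0.104, -0.0], [-0.104, -0.995, 0.0], [-0.0, -0.0, -1.0]]
contact_force: [0.5, -0.5, -6.5]
finger_gap: 0.126
finger_force: 30.0
side 5.75 q 9.2 x 1.8 z 63.5 n 283 tilt(+y end down) -0.0001 roll -0.0000
side 5.8 q 9.2 x 1.7 z 63.6 n 282 tilt(+y end down) -0.0001 roll 0.0001
side 5.85 q 9.3 x 1.9 z 63.6 n 282 tilt(+y end down) 0.0000 roll 0.0000
F [-0.   0.1 -6.4] gap 0.125 ff 30.0 T [0.06 0.02 0.04] [ 491.  -227.7  213.5]
```

```bash
(python3 -m crank '[[[0,-0.4,0,-0.0087,0,0,-1],[0.1,-1.8,0,-0.0087,0,0,-1],[0.2,-4,0,-0.0087,0,0,-1],[0.35,-7,0,-0.0087,0,0,-1],[0.55,-11,0,-0.0087,0,0,-1],[0.8,-15.8,0,-0.0087,0,0,-1],[1.1,-21.6,0,-0.0087,0,0,-1],[1.4,-28.2,0,-0.0087,0,0,-1]]]'
python3 -m crank '[[[0.4,-7.4,0,0,0,0,-1],[0.8,-15.8,0,0,0,0,-1],[1.2,-25,0,0,0,0,-1],[1.8,-35.2,0,0,0,0,-1],[2.3,-46.2,0,0,0,0,-1],[2.9,-58,0,0,0,0,-1],[3.5,-70.8,0,0,0,0,-1],[4.2,-84.4,0,0,0,0,-1]]]'
python3 -m crank '[[[0.7,-13.6,0,0.0174,0,0,-1],[1.3,-26.4,0,0.0174,0,0,-1],[1.9,-38.2,0,0.0174,0,0,-1],[2.5,-49.2,0,0.0174,0,0,-1],[3,-59.4,0,0.0174,0,0,-1],[3.4,-68.6,0,0.0174,0,0,-1],[3.8,-77,0,0.0174,0,0,-1],[4.2,-84.4,0,0.0174,0,0,-1]]]'
python3 -m crank '[[[0.3,-6.6,0,0,0,0,-1],[0.6,-12.4,0,0,0,0,-1],[0.9,-17.2,0,0,0,0,-1],[1.1,-21.2,0,0,0,0,-1],[1.2,-24.2,0,0,0,0,-1],[1.3,-26.4,0,0,0,0,-1],[1.4,-27.8,0,0,0,0,-1],[1.4,-28.2,0,0,0,0,-1]]]'
python3 -m crank '[[[0,0,0,-0.0087,0,0,-1]]]') | grep -E "refus|error|clock|position"; python3 -c "
from h import *
look(('side','side','side'))
goal(560.7,221.3,213.5,79.2)"
```

```text
clock: 6.7
position: [495.4, -199.1, 213.5]
clock: 7.5
position: [508.4, -115.0, 212.7]
clock: 8.3
position: [521.3, -32.0, 212.0]
clock: 9.1
position: [525.5, -4.8, 212.2]
clock: 9.2
position: [525.5, -5.1, 212.2]
side 9.2 q 12.4 x 1.6 z 63.6 n 394 tilt(+y end down) 0.0006 roll -0.0001
side 9.25 q 11.7 x 1.5 z 63.6 n 391 tilt(+y end down) 0.0009 roll -0.0000
side 9.3 q 11.8 x 1.5 z 63.7 n 388 tilt(+y end down) 0.0003 roll 0.0000
F [ 0.8 -1.  -7.2] gap 0.126 ff 30.0 T [-0.03  0.03  0.03] [525.5  -4.8 212.2]
9.35 [525.5  -4.8 212.2] shift [  11.5 -228.5   -1.3] rz 0.0844 zaxis [ 0.e+00 -2.e-04 -1.e+00]
```

```bash
python3 -m crank '[[[0,0,0,0,0,0,-1],[0,0,0,0,0,0,-1],[0,0,0,0,0,0,-1],[0,0,0,0,0,0,-1],[0,0,0,0,0,0,-1]]]' | head -1; python3 -c "
from h import *
look(('side','side','top'))"
```

```text
clock: 9.85
side 9.85 q 11.4 x 1.5 z 63.5 n 388 tilt(+y end down) 0.0001 roll 0.0000
side 9.9 q 11.4 x 1.4 z 63.7 n 387 tilt(+y end down) 0.0001 roll 0.0000
top no knob 0
F [-0.6 -0.3 -7.4] gap 0.121 ff 30.0 T [0.01 0.01 0.  ] [525.5  -4.8 212.2]
```

```bash
(python3 -m crank '[[[0,-0.4,0,-0.0083,0,0,-1],[0.1,-1.8,0,-0.0083,0,0,-1],[0.2,-4,0,-0.0083,0,0,-1],[0.35,-7,0,-0.0083,0,0,-1],[0.55,-11,0,-0.0083,0,0,-1],[0.8,-15.8,0,-0.0083,0,0,-1],[1.1,-21.6,0,-0.0083,0,0,-1],[1.4,-28.2,0,-0.0083,0,0,-1]]]'
python3 -m crank '[[[0.4,-7.4,0,0,0,0,-1],[0.8,-15.8,0,0,0,0,-1],[1.2,-25,0,0,0,0,-1],[1.8,-35.2,0,0,0,0,-1],[2.3,-46.2,0,0,0,0,-1],[2.9,-58,0,0,0,0,-1],[3.5,-70.8,0,0,0,0,-1],[4.2,-84.4,0,0,0,0,-1]]]'
python3 -m crank '[[[0.7,-13.6,0,0.0166,0,0,-1],[1.3,-26.4,0,0.0166,0,0,-1],[1.9,-38.2,0,0.0166,0,0,-1],[2.5,-49.2,0,0.0166,0,0,-1],[3,-59.4,0,0.0166,0,0,-1],[3.4,-68.6,0,0.0166,0,0,-1],[3.8,-77,0,0.0166,0,0,-1],[4.2,-84.4,0,0.0166,0,0,-1]]]'
python3 -m crank '[[[0.3,-6.6,0,0,0,0,-1],[0.6,-12.4,0,0,0,0,-1],[0.9,-17.2,0,0,0,0,-1],[1.1,-21.2,0,0,0,0,-1],[1.2,-24.2,0,0,0,0,-1],[1.3,-26.4,0,0,0,0,-1],[1.4,-27.8,0,0,0,0,-1],[1.4,-28.2,0,0,0,0,-1]]]'
python3 -m crank '[[[0,0,0,-0.0083,0,0,-1]]]') | grep -E "refus|error|clock|position"; python3 -c "
from h import *
look(('side','side','side','side'))
goal(560.7,221.3,213.5,79.2)"
```

```text
clock: 10.8
position: [529.9, 23.6, 212.3]
clock: 11.6
position: [542.9, 107.8, 211.5]
clock: 12.4
position: [555.9, 190.8, 210.7]
clock: 13.2
position: [560.1, 218.0, 211.1]
clock: 13.3
position: [560.1, 217.7, 211.1]
side 13.3 q 15.3 x 1.1 z 63.6 n 587 tilt(+y end down) 0.0006 roll 0.0001
side 13.35 q 14.9 x 1.2 z 63.6 n 586 tilt(+y end down) 0.0008 roll -0.0000
side 13.4 q 14.7 x 1.3 z 63.5 n 587 tilt(+y end down) 0.0004 roll -0.0000
side 13.45 q 14.7 x 1.1 z 63.5 n 583 tilt(+y end down) 0.0002 roll -0.0000
F [-0.6 -0.9 -6.9] gap 0.122 ff 30.0 T [-0.02  0.04 -0.04] [560.1 218.  211. ]
13.5 [560.1 218.  211.1] shift [ 0.3 -3.3 -2.4] rz 0.0843 zaxis [ 0.e+00 -2.e-04 -1.e+00]
```

```bash
(python3 -m crank '[[[0,-0.3,0,0.0055,0,0.008,-1],[0,-0.8,0,0.0055,0,0.02,-1],[0,-1.3,0,0.0055,0,0.032,-1],[0,-1.8,0,0.0055,0,0.044,-1],[0,-2.3,0,-0.0055,0,0.056,-1],[0,-2.7,0,-0.0055,0,0.068,-1],[0,-3.1,0,-0.0055,0,0.078,-1],[0,-3.3,0,-0.0055,0,0.084,-1]]]'
python3 -m crank '[[[0,0,0,0.0055,0,0,-1],[0,0,0,0.0055,0,0,-1]]]') | grep clock
python3 -c "
from h import *
look(('side','side','side','side'),save='s1')
goal(560.7,221.3,213.5,79.2)"
```

```text
clock: 14.3
clock: 14.5
side 14.5 q 10.8 x 1.1 z 63.6 n 587 tilt(+y end down) -0.0000 roll 0.0003
side 14.55 q 11.2 x 1.2 z 63.4 n 586 tilt(+y end down) 0.0000 roll 0.0004
side 14.6 q 11.6 x 1.2 z 63.4 n 583 tilt(+y end down) 0.0000 roll 0.0004
side 14.65 q 11.8 x 1.2 z 63.4 n 587 tilt(+y end down) 0.0001 roll 0.0003
F [ 0.3 -0.3 -7. ] gap 0.124 ff 30.0 T [ 0.02 -0.01  0.01] [560.4 221.2 211.1]
14.7 [560.5 221.2 211.1] shift [ 0.2 -0.1 -2.4] rz 0.0002 zaxis [ 3.e-04 -1.e-04 -1.e+00]
```

View pics/s1.png

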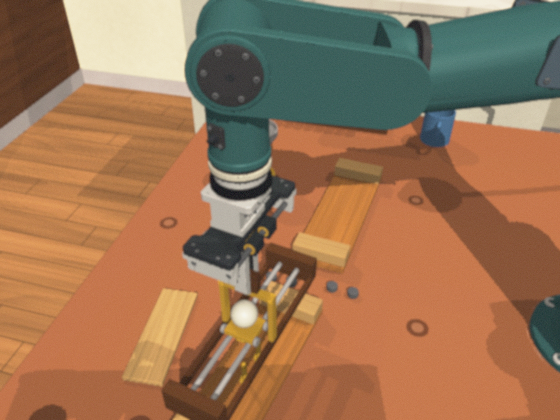

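The side view shows the carrier held above the drying stand, with the knob at (244,313) a little to the near side of the arch. The pins are below it, at about (250,360).

```bash
(python3 -m crank '[[[0,0,0,0.007,0,0,-1],[0,0,0,0.007,0,0,-1],[0,0,0,0.007,0,0,-1],[0,0,0,0.007,0,0,-1],[0,0,0,0.007,0,0,-1],[0,0,0,-0.007,0,0,-1],[0,0,0,-0.007,0,0,-1],[0,0,0,-0.007,0,0,-1]]]'
python3 -m crank '[[[0,0,0,0,0,0,-1],[0,0,0,0.007,0,0,-1],[0,0,0,0.007,0,0,-1]]]') | grep clock
python3 -c "
from h import *
look(('side',)*5)"
```

```text
clock: 15.5
clock: 15.8
side 15.8 q 7.3 x 1.0 z 63.4 n 581 tilt(+y end down) -0.0001 roll 0.0003
side 15.85 q 7.5 x 1.2 z 63.5 n 583 tilt(+y end down) 0.0000 roll 0.0003
side 15.9 q 7.8 x 1.2 z 63.7 n 582 tilt(+y end down) 0.0001 roll 0.0003
side 15.95 q 7.9 x 1.1 z 63.5 n 581 tilt(+y end down) 0.0001 roll 0.0003
side 16.0 q 8.0 x 1.2 z 63.6 n 580 tilt(+y end down) -0.0000 roll 0.0004
F [ 0.2  0.  -6.5] gap 0.126 ff 30.0 T [ 0.02  0.01 -0.  ] [560.5 221.2 211.1]
```

```bash
(python3 -m crank '[[[0,0,0,0.007,0,0,-1],[0,0,0,0.007,0,0,-1],[0,0,0,0.007,0,0,-1],[0,0,0,0.007,0,0,-1],[0,0,0,-0.006,0,0,-1],[0,0,0,-0.006,0,0,-1],[0,0,0,-0.006,0,0,-1],[0,0,0,0,0,0,-1]]]'
python3 -m crank '[[[0,0,0,0,0,0,-1]]]') | grep clock
python3 -c "
from h import *
look(('side',)*5)"
```

```text
clock: 16.85
clock: 16.95
side 16.95 q 3.5 x 1.2 z 63.5 n 575 tilt(+y end down) -0.0000 roll 0.0003
side 17.0 q 3.7 x 1.2 z 63.5 n 576 tilt(+y end down) 0.0000 roll 0.0004
side 17.05 q 3.8 x 1.1 z 63.5 n 577 tilt(+y end down) 0.0001 roll 0.0002
side 17.1 q 3.6 x 1.2 z 63.4 n 575 tilt(+y end down) 0.0000 roll 0.0003
side 17.15 q 3.7 x 1.2 z 63.5 n 574 tilt(+y end down) 0.0001 roll 0.0003
F [-0.5  0.1 -7.6] gap 0.127 ff 30.0 T [-0.01 -0.01 -0.01] [560.4 221.2 211.1]
```

```bash
(python3 -m crank '[[[0,0,3,0,0,0,-1],[0,0,9,0,0,0,-1],[0,0,16,0,0,0,-1],[0,0,23,0,0,0,-1],[0,0,29,0,0,0,-1],[0,0,33,0,0,0,-1],[0,0,35,0,0,0,-1]]]') | grep clock
python3 -c "
from h import *
look(('side',)*3)
goal(560.7,221.3,147,79.2)"
```

```text
clock: 17.9
side 17.9 q 3.8 x 1.3 z 63.5 n 551 tilt(+y end down) 0.0006 roll -0.0008
side 17.95 q 3.9 x 1.2 z 63.5 n 550 tilt(+y end down) 0.0006 roll -0.0008
side 18.0 q 3.9 x 1.3 z 63.4 n 550 tilt(+y end down) 0.0004 roll -0.0003
F [-0.1 -0.1 -6.7] gap 0.124 ff 30.0 T [0.01 0.05 0.03] [560.3 221.3 175.7]
18.05 [560.5 221.3 176.1] shift [ 0.2 -0.  29.1] rz 0.0003 zaxis [ 4.e-04 -1.e-04 -1.e+00]
```

```bash
(python3 -m crank '[[[0,0,4,0,0,0,-1],[0,0,9,0,0,0,-1],[0,0,14,0,0,0,-1],[0,0,18,0,0,0,-1],[0,0,21,0,0,0,-1],[0,0,23,0,0,0,-1],[0,0,25,0,0,0,-1],[0,0,26,0,0,0,-1]]]') | grep clock
python3 -c "
from h import *
look(('side',)*3,save='s2')
goal(560.7,221.3,147,79.2)"
```

```text
clock: 18.85
side 18.85 q 3.7 x 1.3 z 63.5 n 528 tilt(+y end down) 0.0001 roll 0.0003
side 18.9 q 3.2 x 1.2 z 63.5 n 527 tilt(+y end down) 0.0001 roll 0.0001
side 18.95 q 3.0 x 1.3 z 63.5 n 520 tilt(+y end down) 0.0001 roll 0.0002
F [ 1.  -0.5 -6.2] gap 0.129 ff 30.0 T [ 0.04 -0.06 -0.03] [560.4 221.3 150. ]
19.0 [560.5 221.3 150.1] shift [ 0.2 -0.   3.1] rz 0.0003 zaxis [ 4.e-04 -1.e-04 -1.e+00]
```

View pics/s2.png

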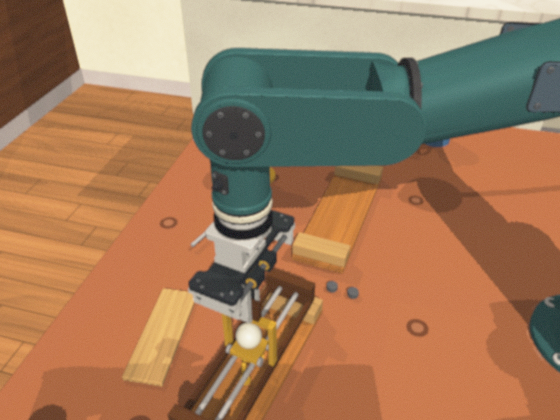

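The runner, with its knob at (249,335), is being centred by the pins and the carrier is just above its seat. I'll lower it the last few millimetres.

```bash
(python3 -m crank '[[[0,0,1,0,0,0,-1],[0,0,2,0,0,0,-1],[0,0,3,0,0,0,-1],[0,0,3.5,0,0,0,-1],[0,0,3.5,0,0,0,-1]]]') | grep clock
python3 -c "
from h import *
look(('side',)*2)"
```

```text
clock: 19.5
side 19.5 q 1.4 x 1.1 z 63.5 n 507 tilt(+y end down) 0.0001 roll 0.0002
side 19.55 q 1.6 x 1.1 z 63.5 n 510 tilt(+y end down) 0.0001 roll 0.0003
F [-0.4  0.5 -7.4] gap 0.123 ff 30.0 T [ 0.03  0.03 -0.02] [560.4 221.3 146.6]
```

Still carrying full weight, so I'll go slightly lower.

```bash
(python3 -m crank '[[[0,0,0.4,0,0,0,-1],[0,0,0.8,0,0,0,-1],[0,0,1.2,0,0,0,-1],[0,0,1.2,0,0,0,-1]]]') | grep -E "clock|contact_f|pos"
python3 -c "
from h import *
look(('side',)*2)"
```

```text
clock: 20.0
position: [560.5, 221.3, 146.5]
contact_force: [-2.2, -1.2, -1.0]
side 20.0 q 1.6 x 1.1 z 63.6 n 509 tilt(+y end down) -0.0003 roll 0.0011
side 20.05 q 1.6 x 1.2 z 63.6 n 503 tilt(+y end down) -0.0003 roll 0.0011
F [-2.7 -1.   0.4] gap 0.128 ff 30.0 T [-0.16  0.61  0.  ] [560.5 221.3 146.5]
```

```bash
(python3 -m crank '[[[0,0,0,0,0,0,-0.6],[0,0,0,0,0,0,-0.4],[0,0,0,0,0,0,-0.2],[0,0,0,0,0,0,-0.1],[0,0,0,0,0,0,-0.1],[0,0,0,0,0,0,-0.1]]]') | grep -E "clock|contact_f|gap"
(python3 -m crank '[[[0,0,-5,0,0,0,-0.1],[0,0,-20,0,0,0,-0.1],[0,0,-40,0,0,0,-0.1],[0,0,-65,0,0,0,-0.1],[0,0,-90,0,0,0,-0.1],[0,0,-110,0,0,0,-0.1],[0,0,-120,0,0,0,-0.1],[0,0,-120,0,0,0,-0.1]]]') | grep -E "clock|contact_f|gap|pos"
python3 - <<'E'
from h import *
from cell import vision
i=vision.get_image("side");P=cloud(i);cv2.imwrite("pics/s3.png",i["frame"][:,:,::-1])
w=(i["frame"].min(-1)>120)&(abs(P[...,0]-562)<40)&(abs(P[...,1]-225)<60)&(abs(P[...,2]-106)<20)
print("knob",sphere(P,i,np.nanmedian(P[w],0)))
m=(P[...,2]>80)&(P[...,2]<92)&(abs(P[...,0]-560)<100)&(abs(P[...,1]-221)<190)
print("blocks",rect(P,m)); b=(P[...,2]>176)&(P[...,2]<190)&(abs(P[...,0]-560)<40)&(abs(P[...,1]-221)<30);print("blade",np.nanmean(P[b],0))
E
```

```text
clock: 20.7
contact_force: [-0.1, -0.1, 0.0]
finger_gap: 0.451
clock: 21.5
position: [561.3, 221.6, 268.3]
contact_force: [1.0, 0.1, -0.3]
finger_gap: 0.453
knob (array([561.95276492, 222.55899785, 103.50135355]), 507)
blocks (((561.1621704101562, 221.54177856445312), (322.37725830078125, 88.56278991699219), 79.2311782836914), np.float32(79.23117), 994)
blade [560.77776139 224.05925723 182.22378511]
```

View pics/s3.png

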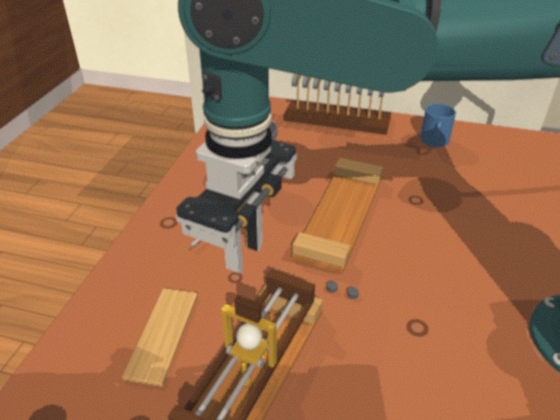

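The carrier stands squarely on the drying stand, with the knob at (249,336) under the arch and within about 1 mm of the nest. The gripper is clear of it, so I'm handing in.

```bash
python3 -c "
from cell import manip
print(manip.finish_job())"
```

```text
the job is handed in; nothing more can be done
None
```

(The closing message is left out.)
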